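# Rinse a thin tumbler on the sprung glass rinser

### The arm

A 6-joint arm with a two-finger parallel gripper is mounted at the origin on a cart in front of the work surface, level with it; the furniture and walls round the work are solid. World frame = base frame: x ahead of the robot, y to its left, z up, the work surface at z = 0. Lengths are in m, angles in rad, forces in N, time in s.
With the tool pointing down it reaches from about 0.375 to 0.9 m from the base axis. Payload 3.1 kg.
Tool frame: the origin (TCP) lies at the very end of the fingers, on their centre line; the grasp point (between the pads) lies robot.grasp_offset behind it (robot.grasp_offset is the distance from the TCP to the grasp point, in m); z points along the fingers, y is the direction in which the jaws open and shut (so a half turn about z gives the same grasp; the last joint's range is limited). The gripper opens to 87 mm and grips with 3 to 60 N. Pads are 19 mm wide; open, the fingers measure 117 mm over their backs; the gripper's body (75 mm by 190 mm) begins 51 mm behind the grasp point.
Start: joints at [1.169, 0.527, 1.433, -0, 1.181, -0.178], TCP at [0.138, 0.61, 0.223] pointing down, gripper open.
Joint ranges: [-3.08, 3.08], [-0.75, 2.2], [0.22, 2.44], [-1.43, 4.57], [0, 2.65], [-2.85, 2.85]. Speed limits (rad/s): [2.79, 2.79, 3.14, 3.14, 3.14, 3.14].

### API

Orientations are given as a unit quaternion [x, y, z, w].
In Python, from rig import robot gives the robot as it stands.
- The arm moves only by the tool drive_tool, never from a script. Its argument "targets" is one flat list of numbers, 6 for each row, row after row: the shift along the tool's x, y, z in cm, then the turn, a rotation vector about the tool's x, y, z in degrees. A call has 1 to 12 rows; each row is the pose to reach, as a shift and turn from the pose commanded when the call began, along the tool's axes at that moment; what a row does not reach only later rows make up. A row lasts 1/12 s, in which the tool goes at most 41.7 mm and 7.16 degrees, less where a joint would pass 70% of its speed; a pose out of reach is approached as far as the arm can. A call with a gripper value outside its range is refused whole. "grip" is the gripper command: -1 is fully open, 1 is shut, values between are in proportion, set as the call begins (left out, the last holds). The fingers move at their own pace and stop on an object; "squeeze" is the grip in N (left out, the last holds). Time passes only in rows, so rows that repeat a pose let the fingers close. It gives the time, the measured TCP pose, the force and the opening at its end, in the units of the state.
- robot.get_obs(): the state, without advancing time (a new reading comes with each control period).
- robot.camera(name): name is "scene" or "side" or "wrist"; returns (picture, depth): 480x640x3 uint8, red, green, blue; 480x640 float32, m along the optical axis (not along the pixel's ray), 0 where there is no reading.
- robot.calibration(name): a dict with "mtx" (3x3 intrinsics, pixels), "distortion" ([k1, k2, p1, p2, k3] as OpenCV has them; the pictures are not rectified), "R" (3x3) and "t" (3): a world point X has camera coordinates R X + t; the wrist camera has in their place "hand_eye" (4x4, takes a point from camera to tool coordinates, whose origin is the TCP and whose axes are the flange's). Camera axes: x right, y down, z forward; pixel columns grow to the right and rows downward; lengths in m; the calibration is good to about 2 mm. A picture is of the moment at which its call begins: read the wrist's pose just before it. calibration takes no time and is no camera call.
- robot.hand_in(): hands the job in, once; it reports no verdict.
The state is a dict: "time": time; "q": joint angles; "joint_velocities": joint speeds; "joint_torque": joint torques, N m; "position": TCP position; "tool_rot": TCP orientation; "ft_force": force on the tool from outside, world axes, zero at the start; "moment": the same for the moment, N m; "grip_width": finger opening in m.
Only numpy, scipy, OpenCV 4.12 (cv2) and the standard library are available. Lean on these libraries where they do the work, as an engineer would, in place of code of your own. Each camera call takes 0.05 s, during which the arm holds its last target.

### The job

Rinse the tall tumbler before it is used: take it from the bar mat as it stands, rim down, press it mouth-down on the spray star of the glass rinser until the star is fully down, and keep it there for a good second. Then stand it, still rim down, to drain in the middle of the bare grate beside the star. The glass is thin, so grip, press and set it down gently, and leave the small glass where it stands.

Things in the scene. Friction and masses are not known exactly. Their poses are not given: they have to be found in the camera images.
- tumbler: the tall one of two clear thin glasses, rim down on the mat: 110 mm high, 62 mm across at the rim (below), 55 mm at the closed foot (above), wall 3 mm, 0.13-0.25 kg. Origin: centre of the rim, its lowest plane; z up to the foot; round. Breaks if each finger squeezes it with over 15 N, if pressed or knocked with over 20 N, or if dropped; a grip of 8 to 12 N a finger carries it and presses the star
- small_glass: the low clear glass beside it, also rim down on the mat: 68 mm high, 62 mm across; origin at the centre of its rim, lowest plane. Must stay where it stands
- bar_mat: black studded rubber mat, 130 (its x) x 240 (its y) x 8 mm, fixed; origin at the centre of its underside. The two glasses stand on it 8 mm above the worktop, about 120 mm apart along its y; which stands where varies
- rinser: glass rinser, fixed: low steel drip tray 160 (its x) x 250 (its y) mm, rim 34 mm high, slotted grate with its flat top 30 mm above the worktop. Origin: centre of its underside. A round well (104 mm across) with the spray star is centred 60 mm from the origin along +y; the half towards -y is bare grate. A thin feed pipe, 25 mm high, stands at the +x side of the star's half
- star_top (a point): centre of the black six-armed spray star, in the plane of the top of its arms; it rides with the star. The arms reach 46 mm from the centre, and the tumbler's rim sits on them; a nozzle dome of 13 mm radius stands 8 mm above this point, inside the mouth. 48 mm above the worktop when up
- spray_star (a joint): how far the star is pushed straight down, in m: 0 up, 0.014 fully down against its stop (its arms are then still 4 mm above the grate). A spring lifts it: it takes 4 N to start it and 8 N to hold it fully down; the glass alone is too light to move it
- drain_spot (a point): middle of the bare half of the grate, on its top surface (30 mm above the worktop), 62 mm from the rinser's origin along its -y. The tumbler's rim centre belongs here at the end
Not all that is in view belongs to the job. Leave any purple look-alike of the tumbler alone.

How it is judged:
On the way:
1. the tumbler, mouth down over the star, holds it fully down for a second (value of joint spray_star above 0.012 m and horizontal distance between tumbler and star_top below 0.016 m and contact force between tumbler and rinser above 3 N and angle between tumbler's own z axis and vertical below 0.15 rad), for 0.8 s.
At the end, for the whole second after the job is handed in: The tumbler stands at rest, rim down and flat on the bare half of the grate, its centre within 25 mm of the middle of that half; the star has sprung back up; the small glass still stands on the mat within 20 mm of its place (horizontal distance between tumbler and drain_spot below 0.025 m and z of tumbler in the frame of drain_spot between -0.003 and 0.003 m and angle between tumbler's own z axis and vertical below 0.06 rad and linear speed of tumbler below 0.01 m/s and value of joint spray_star below 0.002 m and distance of small_glass from where it was at the start of the episode below 0.02 m and angle between small_glass's own z axis and vertical below 0.1 rad); the robot touches nothing.
It fails at once if the thin tumbler is squeezed with more than 15 N a finger (30 N for both together) (contact force between the fingers and tumbler above 30 N).
It fails at once if the tumbler is pressed or knocked on the rinser, the mat or the small glass with more than 20 N (contact force between tumbler and rinser above 20 N or contact force between tumbler and bar_mat above 20 N or contact force between tumbler and small_glass above 20 N).
It fails at once if the tumbler is dropped: it moves faster than 0.35 m/s with no finger on it, as after a fall of more than 6 mm (contact force between the fingers and tumbler below 0.1 N and linear speed of tumbler above 0.35 m/s).
It fails at once if the tumbler is tipped more than about 25 degrees (angle between tumbler's own z axis and vertical above 0.44 rad).
It fails at once if the small glass is shifted by more than 20 mm (distance of small_glass from where it was at the start of the episode above 0.02 m).
It also fails if it takes over 50 s, if anything falls off the work surface, if the arm or the gripper's body presses on something with over 40 N, if the wrist force passes 120 N, or if a joint passes its speed limit or range.

## Working session

There is one attempt and no reset: what is moved stays moved. The work goes in short steps, Python scripts to look and compute and a tool call to move; the robot and the scene stay as the last step left them, time stands still between calls to the robot, and variables do not carry over. Pictures are saved under pics/ and viewed, and the job is handed in when it is done.

Besides the shell and the picture viewer there is one more tool, called after "Call:" as name(argument=value, ...) on one line, values as JSON. drive_tool: Moves the arm, as the interface text tells. Its arguments: {"type":"object","properties":{"targets":{"type":"array","items":{"type":"number"}},"grip":{"type":"number"},"squeeze":{"type":"number"}},"required":["targets"]}

```bash
ls; mkdir -p pics; python3 - <<'E'
from rig import robot
import cv2,numpy as np
print(robot.get_obs(), robot.grasp_offset)
for n in("scene","side","wrist"):
    p,d=robot.camera(n); cv2.imwrite(f"pics/{n}0.png",p[:,:,::-1]); np.save(f"pics/{n}0.npy",d); print(n,robot.calibration(n))
E
```

```text
pics
{'time': 0.0, 'q': array([ 1.16953520e+00,  5.28438170e-01,  1.43389226e+00, -4.20717864e-06,
        1.18139570e+00, -1.78488879e-01]), 'joint_velocities': array([-0.00026784,  0.00118327,  0.0008948 , -0.00043774, -0.00130004,
       -0.00150344]), 'joint_torque': array([ 1.12583530e-03, -4.40043283e+01, -1.76593316e+01,  6.34643831e-02,
        5.81308140e-02, -1.70055200e-04]), 'position': array([0.13776106, 0.60888328, 0.22159203]), 'tool_rot': array([ 1.11155081e-01,  9.93802500e-01, -1.02279172e-03, -3.03044957e-04]), 'ft_force': array([-0.70769717,  0.79345042, -0.26631095]), 'moment': array([ 0.00437651, -0.03658809,  0.03069386]), 'grip_width': 0.0875700709553687} 0.0187
scene {'mtx': array([[466.68480354,   0.        , 311.07824345],
       [  0.        , 466.68480354, 236.93664598],
       [  0.        ,   0.        ,   1.        ]]), 'distortion': array([0.00156546, 0.        , 0.        , 0.        , 0.        ]), 'R': array([[ 0.55983848, -0.8285053 , -0.01264297],
       [-0.59594929, -0.39200065, -0.7008423 ],
       [ 0.57569551,  0.39989305, -0.7132042 ]]), 't
[... 421 characters left out ...]
861693,  0.84923794, -0.50362246]]), 't': array([-0.44685614,  0.21380969,  0.62356263])}
wrist {'mtx': array([[336.43309014,   0.        , 320.0594843 ],
       [  0.        , 336.43309014, 239.47206211],
       [  0.        ,   0.        ,   1.        ]]), 'distortion': array([-0.05176146,  0.        ,  0.        ,  0.        ,  0.        ]), 'hand_eye': array([[ 3.36226093e-04, -9.68093184e-01, -2.50590253e-01,
         6.86778791e-02],
       [ 9.99999859e-01,  2.22483232e-04,  4.82227635e-04,
        -1.74023622e-04],
       [-4.11089157e-04, -2.50590380e-01,  9.68093122e-01,
        -1.62297863e-01],
       [ 0.00000000e+00,  0.00000000e+00,  0.00000000e+00,
         1.00000000e+00]])}
```

View pics/scene0.png

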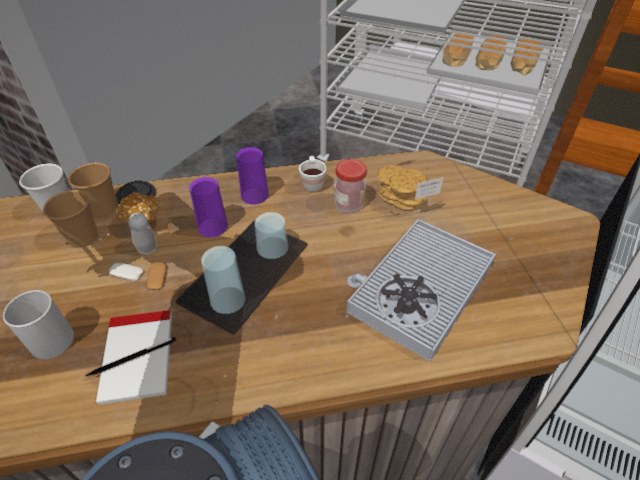

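View pics/side0.png

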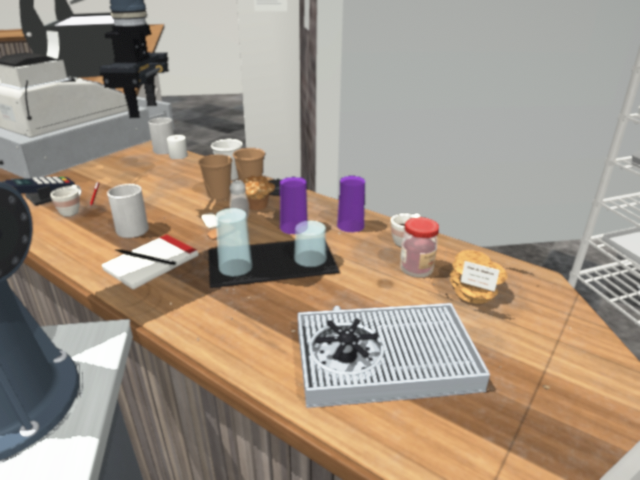

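View pics/wrist0.png

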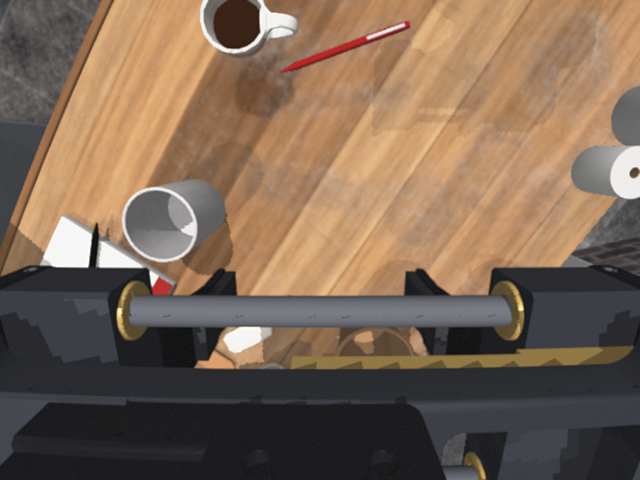

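The scene view shows the tumbler at about (224,280), the small glass at (271,237), and the star at (408,296). In the side view they are at (234,243), (310,243) and (346,343). Next I'll mask and triangulate them.

```bash
cat > h.py <<'E'
import cv2,numpy as np
from rig import robot
def ray(n,uv):
    c=robot.calibration(n); p=cv2.undistortPoints(np.array([[uv]],float),c['mtx'],c['distortion'])[0,0]
    R,t=c['R'],c['t']; return -R.T@t, R.T@np.array([p[0],p[1],1.])
def plane(n,uv,z):
    o,d=ray(n,uv); return o+d*(z-o[2])/d[2]
def proj(n,X):
    c=robot.calibration(n); return cv2.projectPoints(np.array([X],float).reshape(-1,3),cv2.Rodrigues(c['R'])[0],c['t'],c['mtx'],c['distortion'])[0].reshape(-1,2)
def ring(x,y,z,r,n=72):
    a=np.linspace(0,2*np.pi,n,endpoint=False); return np.c_[x+r*np.cos(a),y+r*np.sin(a),z+0*a]
E
python3 - <<'E'
from h import *
roi={'scene':[(190,235,255,325),(250,205,295,262)],'side':[(208,200,260,285),(288,215,332,272)]}
for n in roi:
    im=cv2.imread(f'pics/{n}0.png'); hsv=cv2.cvtColor(im,cv2.COLOR_BGR2HSV); 
    m=((hsv[...,0]>75)&(hsv[...,0]<110)&(hsv[...,1]>25)&(hsv[...,2]>70)).astype(np.uint8)
    for i,(a,b,c,d) in enumerate(roi[n]):
        s=np.zeros_like(m); s[b:d,a:c]=m[b:d,a:c]
        k,l,st,ce=cv2.connectedComponentsWithStats(s); j=1+st[1:,4].argmax(); s=(l==j)
        ys,xs=np.where(s); print(n,i,st[j],ce[j], 'depth med',np.median(np.load(f'pics/{n}0.npy')[s]))
        # edge mid per row; top & bottom rows
        h=st[j][3]
        for f in(.0,.15,.3,.5,.7,.85,1):
            r=int(ys.min()+f*(h-1)); x=xs[ys==r]; print('  row',r,x.min(),x.max())
        im[s]=(0.5*im[s]+[0,0,127]).astype(np.uint8)
    cv2.imwrite(f'pics/{n}_m.png',cv2.resize(im[190:410,170:500],None,fx=2.4,fy=2.4,interpolation=cv2.INTER_NEAREST))
E
```

```text
scene 0 [ 204  247   41   67 1890] [224.37989418 283.23544974] depth med 0.7567097
  row 247 229 229
  row 256 219 235
  row 266 209 237
  row 280 205 240
  row 293 208 243
  row 303 210 243
  row 313 220 229
scene 1 [254 222  33  37 846] [268.97044917 241.03664303] depth med 0.8644864
  row 222 255 256
  row 227 255 270
  row 232 255 283
  row 240 256 286
  row 247 256 286
  row 252 258 284
  row 258 267 275
side 0 [217 244  35  33 968] [234.20867769 259.91632231] depth med 0.87287664
  row 244 242 246
  row 248 218 249
  row 253 217 250
  row 260 218 251
  row 266 218 251
  row 271 220 248
  row 276 230 236
side 1 [294 237  33  30 836] [309.84330144 252.0430622 ] depth med 0.90679485
  row 237 321 322
  row 241 296 323
  row 245 294 325
  row 251 294 325
  row 257 294 326
  row 261 295 324
  row 266 303 316
```

View pics/scene_m.png

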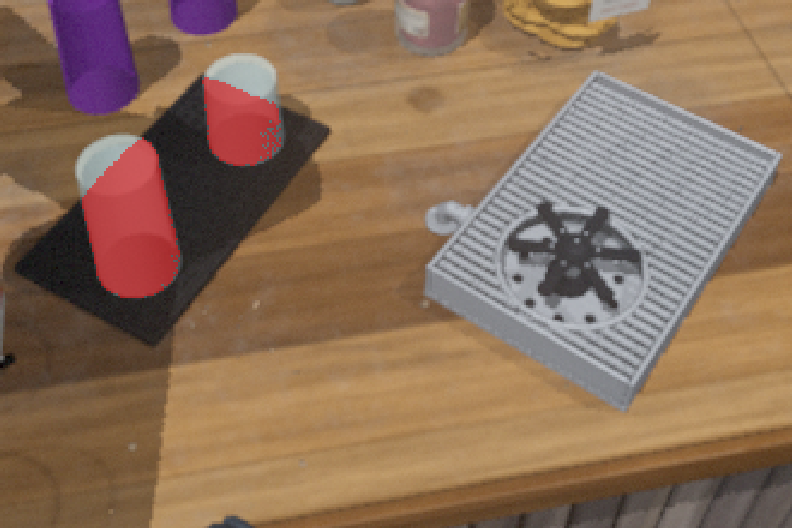

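View pics/side_m.png

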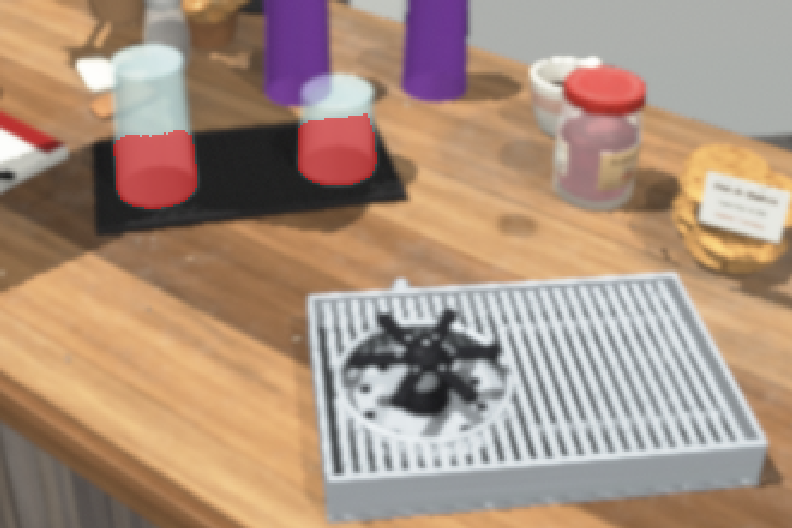

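```bash
python3 - <<'E'
from h import *
def glass(n,uv):
    p=plane(n,uv,.008); o,_=ray(n,uv); v=(p-o)[:2]; return p[:2]+.031*v/np.linalg.norm(v)
print('tumbler',glass('scene',(224.8,313.6)),glass('side',(233.3,276.5)))
print('small',glass('scene',(271,258.6)),glass('side',(309.8,266.5)))
C={'scene':[(418.7,220),(495,254.6),(433.3,350.4),(348.3,301.7)],'side':[(452,304.6),(488.8,373.3),(306.7,390),(299.2,313.75)]}
for n in C:
    P=np.array([plane(n,u,.034)[:2] for u in C[n]]); print(n,P.round(4).tolist(),'sides',np.linalg.norm(P-np.roll(P,-1,0),axis=1).round(4))
    c=P.mean(0); v=P[2]+P[3]-P[0]-P[1]; v/=np.linalg.norm(v); print(' c',c,'ydir',v,np.degrees(np.arctan2(v[1],v[0])),'star',c+.06*v,'drain',c-.062*v)
# foot check + overlays
E
```

```text
tumbler [0.3164021  0.28817912] [0.31758504 0.27330316]
small [0.4648488 0.2953094] [0.46597236 0.2861276 ]
scene [[0.6661, 0.0775], [0.658, -0.0777], [0.4115, -0.0649], [0.4188, 0.0911]] sides [0.1554 0.2468 0.1561 0.2476]
 c [0.53858409 0.00650347] ydir [-0.99857718  0.05332563] 176.9432164447315 star [0.47866946 0.00970301] drain [0.60049588 0.00319728]
side [[0.6672, 0.0718], [0.6584, -0.0801], [0.412, -0.0692], [0.4213, 0.0861]] sides [0.1521 0.2466 0.1555 0.2462]
 c [0.53973097 0.00213184] ydir [-0.9986899   0.05117116] 177.06682723556634 star [0.47980958 0.00520211] drain [ 0.60164975 -0.00104077]
```

```bash
python3 - <<'E'
from h import *
for n,M in {'scene':[(201,75),(330,128),(155,345),(15,268)],'side':[(95,147),(376,122),(405,198),(97,233)]}.items():
    P=np.array([plane(n,(170+u/2.4,190+v/2.4),.008)[:2] for u,v in M]); print(P.round(4).tolist(),np.linalg.norm(P-np.roll(P,-1,0),axis=1).round(4),P.mean(0))
for n,cs in {'scene':[(.3164,.288),(.3176,.273)],'side':[(.3164,.288),(.3176,.273)]}.items():
    im=cv2.imread(f'pics/{n}0.png'); im=cv2.resize(im[190:410,170:500],None,fx=2.4,fy=2.4,interpolation=cv2.INTER_NEAREST)
    for (x,y),col in zip(cs,[(0,0,255),(0,255,0)]):
        for z,r in((.008,.031),(.118,.0275)):
            q=(proj(n,ring(x,y,z,r))-[170,190]+.5)*2.4
            cv2.polylines(im,[q.astype(int)],True,col,1)
    cv2.imwrite(f'pics/{n}_o.png',im)
E
```

```text
[[0.5043, 0.3671], [0.5133, 0.2391], [0.2761, 0.2231], [0.2695, 0.3518]] [0.1283 0.2377 0.1288 0.2354] [0.39077805 0.29529878]
[[0.2731, 0.3381], [0.5095, 0.346], [0.5119, 0.2276], [0.279, 0.2147]] [0.2365 0.1184 0.2333 0.1235] [0.39338203 0.28159901]
```

View pics/scene_o.png

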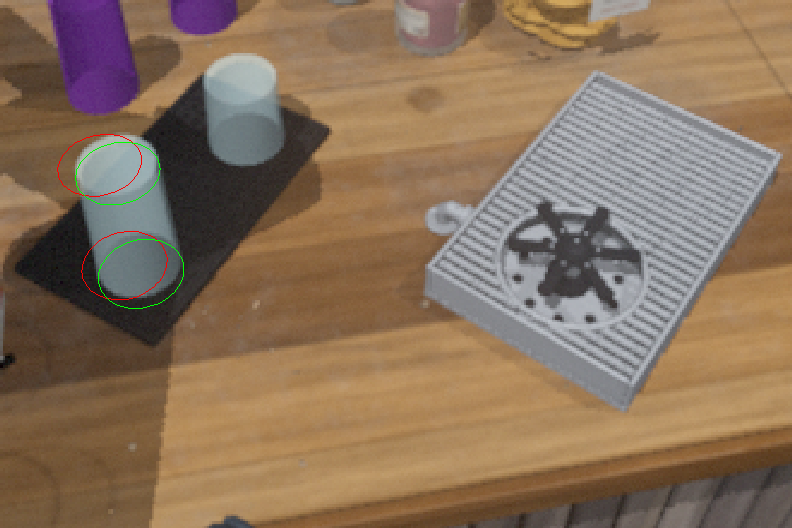

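View pics/side_o.png

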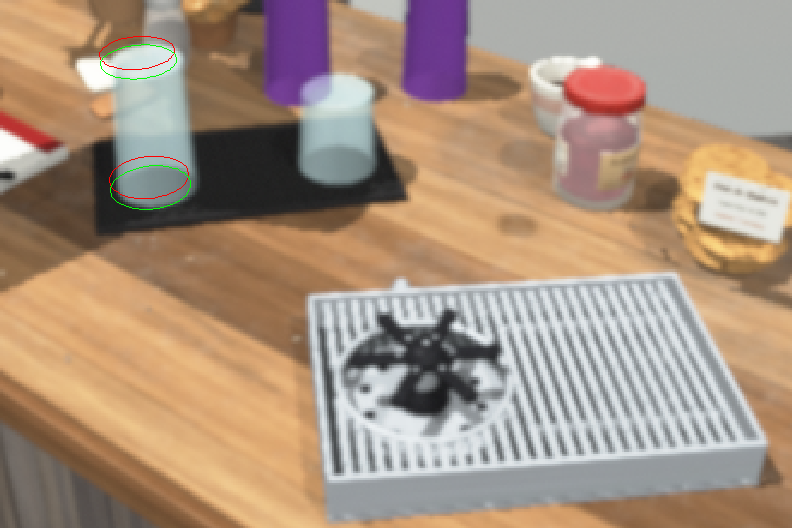

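```bash
cat >> h.py <<'E'
from scipy.optimize import least_squares
def circ(pts,r):
    pts=np.asarray(pts)[:,:2]; s=least_squares(lambda c:np.linalg.norm(pts-c,axis=1)-r,pts.mean(0)+[.01,.01]); return s.x,np.abs(s.fun).max()
E
python3 - <<'E'
from h import *
roi={'scene':[(190,235,255,325),(250,205,295,262)],'side':[(208,200,260,285),(288,215,332,272)]}
for n in roi:
    im=cv2.imread(f'pics/{n}0.png'); hsv=cv2.cvtColor(im,cv2.COLOR_BGR2HSV); 
    m=((hsv[...,0]>75)&(hsv[...,0]<110)&(hsv[...,1]>25)&(hsv[...,2]>70)).astype(np.uint8)
    for i,(a,b,c,d) in enumerate(roi[n]):
        s=np.zeros_like(m); s[b:d,a:c]=m[b:d,a:c]
        k,l,st,ce=cv2.connectedComponentsWithStats(s); j=1+st[1:,4].argmax(); s=(l==j)
        cols=np.where(s.any(0))[0][2:-2]; bot=[(x,np.where(s[:,x])[0].max()+.5) for x in cols]
        print(n,'tumbler small'.split()[i],circ([plane(n,p,.008) for p in bot],.031))
E
```

```text
scene tumbler (array([0.32249034, 0.2832627 ]), np.float64(0.018814937860494665))
scene small (array([0.46765799, 0.29372916]), np.float64(0.0049152246195864405))
side tumbler (array([0.32240754, 0.27382149]), np.float64(0.0017333458946617551))
side small (array([0.46572517, 0.28515224]), np.float64(0.0015182066619506204))
```

```bash
cat >> h.py <<'E'
from scipy.spatial.transform import Rotation as Ro
def goal(p,yaw90=True,obs=None):
    o=obs or robot.get_obs(); R=Ro.from_quat(o['tool_rot']); T=Ro.from_matrix([[-1,0,0],[0,1,0],[0,0,-1.]])
    d=R.inv().apply(np.array(p)-o['position'])*100; rv=(R.inv()*T).as_rotvec(degrees=True)
    print('t',o['time'],'pos',o['position'].round(4),'shift cm',d.round(2),'turn',rv.round(2),'F',o['ft_force'].round(2),'w',round(o['grip_width'],4))
E
python3 -c "
from h import *
goal([.38,.28,.28])"
```

```text
t 0.15 pos [0.1379 0.6091 0.2218] shift cm [-30.88 -26.75  -5.79] turn [ -0.09  -0.03 -12.77] F [ 0.37  0.93 -0.3 ] w 0.0867
```

Call:
drive_tool(targets=[-1.5,-1.3,-2,0,0,-1,-4.3,-3.7,-4,0,0,-3,-7.1,-6.1,-5.8,0,0,-5,-10.3,-8.9,-5.8,0,0,-7,-13.5,-11.7,-5.8,0,0,-9,-16.7,-14.5,-5.8,0,0,-11,-19.9,-17.3,-5.8,0,0,-12.7,-23.1,-20,-5.8,0,0,-12.7,-26.2,-22.7,-5.8,0,0,-12.7,-28.7,-24.9,-5.8,0,0,-12.7,-30.3,-26.2,-5.8,0,0,-12.7,-30.9,-26.7,-5.8,0,0,-12.7])

```text
time: 1.15
position: [0.3823, 0.2784, 0.2805]
tool_rot: [0.003, 1.0, -0.0, 0.0]
ft_force: [-1.2, 0.7, 0.9]
grip_width: 0.0868
```

```bash
python3 - <<'E'
from h import *
goal([.38,.28,.28]); robot.camera('wrist'); 
o=robot.get_obs(); p,d=robot.camera('wrist'); cv2.imwrite('pics/w1.png',p[:,:,::-1]); np.savez('pics/w1.npz',d=d,pos=o['position'],q=o['tool_rot']); print(o['position'],o['tool_rot'],o['ft_force'])
E
```

```text
t 1.15 pos [0.3823 0.2784 0.2805] shift cm [0.23 0.15 0.05] turn [-0.04  0.04 -0.29] F [-1.21  0.75  0.86] w 0.0868
[0.38218486 0.27874798 0.28045151] [ 2.43115365e-03  9.99996938e-01 -3.79940153e-04  2.64108508e-04] [ 0.18968547 -0.48448068 -0.45591834]
```

View pics/w1.png

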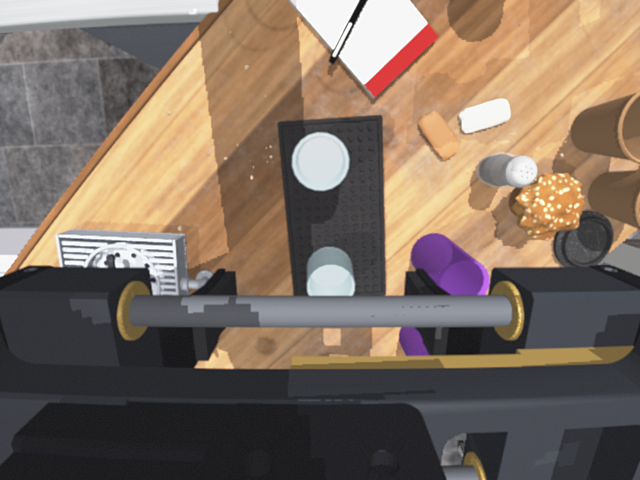

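```bash
cat >> h.py <<'E'
def wray(f,uv):
    c=robot.calibration('wrist'); p=cv2.undistortPoints(np.array([[uv]],float),c['mtx'],c['distortion'])[0,0]
    R=Ro.from_quat(f['q']); H=c['hand_eye']; o=R.apply(H[:3,3])+f['pos']; d=R.apply(H[:3,:3]@[p[0],p[1],1.]); return o,d
def wplane(f,uv,z):
    o,d=wray(f,uv); return o+d*(z-o[2])/d[2]
E
python3 - <<'E'
from h import *
f=np.load('pics/w1.npz'); im=cv2.imread('pics/w1.png'); hsv=cv2.cvtColor(im,cv2.COLOR_BGR2HSV)
print(hsv[160,320],hsv[160,300],hsv[200,340],hsv[260,331], wray(f,(320,240))[0])
m=((hsv[...,2]>90)).astype(np.uint8); s=np.zeros_like(m); s[124:205,288:376]=m[124:205,288:376]
k,l,st,ce=cv2.connectedComponentsWithStats(s); j=1+st[1:,4].argmax(); s=(l==j).astype(np.uint8); print(st[j],ce[j])
ct=max(cv2.findContours(s,0,cv2.CHAIN_APPROX_NONE)[0],key=cv2.contourArea)[:,0]
for r in(.0275,.0285,.0265): print(circ([wplane(f,p,.118) for p in ct],r))
# mat corners
for uv in[(279,123),(382,116)]: print('mat',wplane(f,uv,.008))
# side cam/wrist rinser corners: far-left ones
for uv in[(57,233),(185,232)]: print('tray corner',wplane(f,uv,.034))
v=im.copy(); cv2.drawContours(v,[ct[:,None]],-1,(0,0,255),1); cv2.imwrite('pics/w1m.png',cv2.resize(v[100:300,200:460],None,fx=3,fy=3))
E
```

```text
[ 97  10 228] [ 99  11 228] [135   7  70] [ 95  36 157] [0.31339549 0.27913772 0.44271315]
[ 291  131   59   60 2784] [320.16954023 160.97557471]
(array([0.3217073 , 0.27908581]), np.float64(0.0006891293707092239))
(array([0.32172766, 0.27909067]), np.float64(0.0017094323356454735))
(array([0.32168841, 0.2790813 ]), np.float64(0.0014491225402464905))
mat [0.27762439 0.22852407 0.008     ]
mat [0.26980592 0.35529264 0.008     ]
tray corner [ 0.40930603 -0.06154058  0.034     ]
tray corner [0.40898833 0.10855829 0.034     ]
```

View pics/w1m.png

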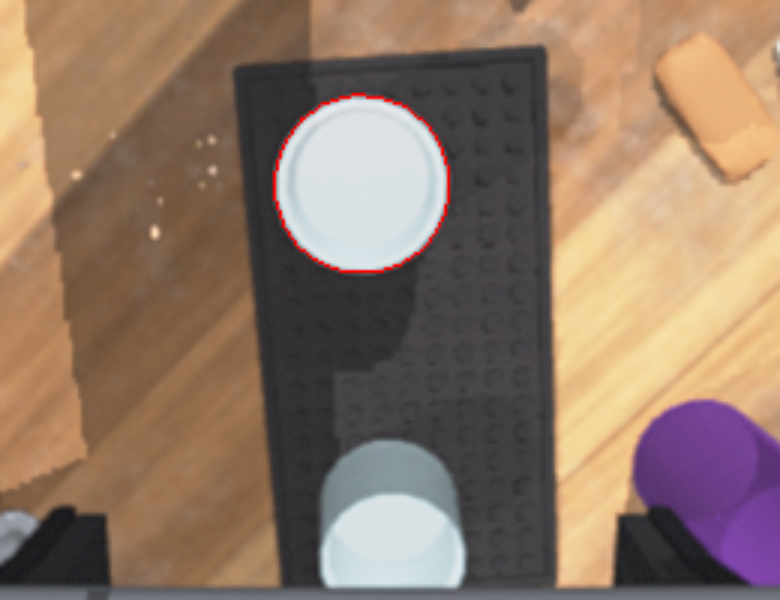

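```bash
python3 -c "
from h import *
goal([.3217,.279,.14])"
```

```text
t 1.25 pos [0.381  0.2801 0.2804] shift cm [ 5.92 -0.14 14.05] turn [ 0.01 -0.02 -0.24] F [0.16 0.3  0.05] w 0.0867
```

Call:
drive_tool(targets=[1,-0.1,0,0,0,-0.2,3,-0.1,0,0,0,-0.2,5,-0.1,1,0,0,-0.2,5.9,-0.1,3.5,0,0,-0.2,5.9,-0.1,6.5,0,0,-0.2,5.9,-0.1,9.5,0,0,-0.2,5.9,-0.1,12,0,0,-0.2,5.9,-0.1,13.5,0,0,-0.2,5.9,-0.1,14,0,0,-0.2,5.9,-0.1,14,0,0,-0.2,5.9,-0.1,14,0,0,-0.2,5.9,-0.1,14,0,0,-0.2], grip=-1, squeeze=9)

```text
time: 2.25
position: [0.3217, 0.2808, 0.1416]
tool_rot: [-0.002, 1.0, 0.001, 0.001]
ft_force: [1.0, -0.1, 0.6]
grip_width: 0.087
```

```bash
python3 - <<'E'
from h import *
for i in range(3):
    goal([.3217,.279,.069]); o=robot.get_obs(); p,d=robot.camera('wrist')
cv2.imwrite('pics/w2.png',p[:,:,::-1]); np.savez('pics/w2.npz',d=d,pos=o['position'],q=o['tool_rot'])
E
```

```text
t 2.25 pos [0.3217 0.2808 0.1416] shift cm [ 0.01 -0.19  7.26] turn [0.06 0.12 0.2 ] F [ 0.96 -0.06  0.65] w 0.087
t 2.3 pos [0.3219 0.2807 0.1417] shift cm [ 0.04 -0.18  7.27] turn [0.07 0.14 0.18] F [-0.07 -0.57 -0.21] w 0.0872
t 2.35 pos [0.322  0.2805 0.1416] shift cm [ 0.05 -0.16  7.26] turn [0.07 0.14 0.16] F [ 0.51 -0.38  0.06] w 0.087
```

View pics/w2.png

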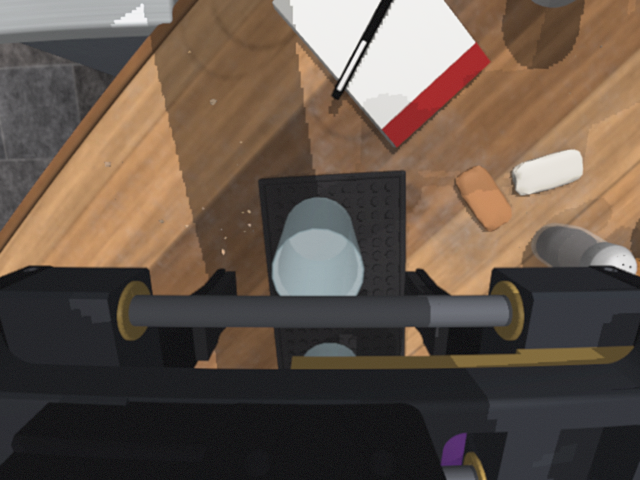

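The wrist view shows the foot spanning columns 272–364, between the open fingers. It is about 1.5 mm left of centre, which matches the measured offset. Next I descend.

Call:
drive_tool(targets=[0,-0.1,0.5,0,0,0,0,-0.2,2,0,0,0,0,-0.2,4,0,0,0,0,-0.2,5.5,0,0,0,0,-0.2,6.7,0,0,0,0,-0.2,7.2,0,0,0,0,-0.2,7.3,0,0,0,0,-0.2,7.3,0,0,0,0,-0.2,7.3,0,0,0])

```text
time: 3.15
position: [0.3218, 0.2781, 0.068]
tool_rot: [-0.001, 1.0, 0.0, 0.0]
ft_force: [0.5, 0.2, 0.7]
grip_width: 0.0871
```

```bash
python3 - <<'E'
from h import *
goal([.3217,.279,.069])
p,d=robot.camera('wrist'); cv2.imwrite('pics/w3.png',p[:,:,::-1])
p,d=robot.camera('side'); cv2.imwrite('pics/s3.png',cv2.resize(p[150:320,150:400,::-1],None,fx=3,fy=3))
goal([.3217,.279,.069])
E
```

```text
t 3.15 pos [0.3218 0.2781 0.068 ] shift cm [ 0.01  0.09 -0.1 ] turn [0.03 0.05 0.13] F [0.49 0.15 0.74] w 0.0871
t 3.25 pos [0.3219 0.2782 0.0682] shift cm [ 0.02  0.08 -0.08] turn [0.04 0.09 0.13] F [-0.11 -0.56  0.34] w 0.0872
```

View pics/w3.png

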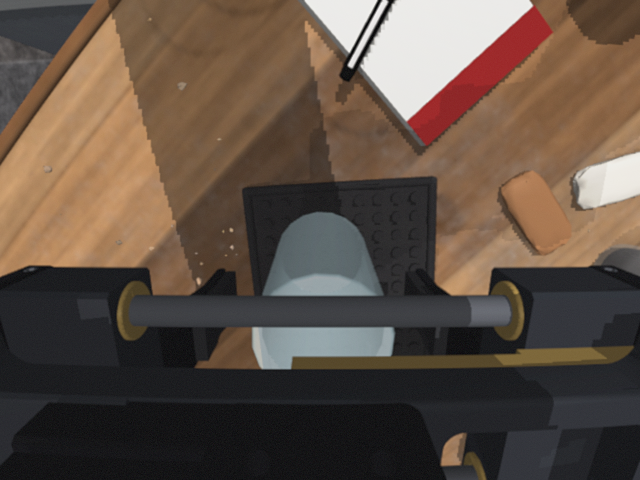

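View pics/s3.png

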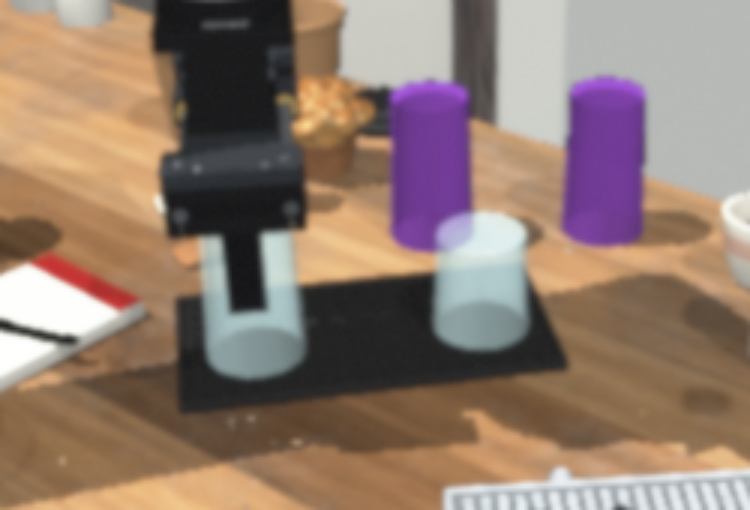

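Call:
drive_tool(targets=[0,0.08,0,0,0,0,0,0.08,0,0,0,0,0,0.08,0,0,0,0,0,0.08,0,0,0,0,0,0.08,0,0,0,0,0,0.08,0,0,0,0], grip=-0.36, squeeze=5)

```text
time: 3.75
position: [0.3214, 0.2787, 0.0676]
tool_rot: [-0.001, 1.0, 0.0, 0.0]
ft_force: [0.0, 0.2, -0.5]
grip_width: 0.0609
```

Call:
drive_tool(targets=[0,0,0,0,0,0,0,0,0,0,0,0,0,0,0,0,0,0,0,0,0,0,0,0,0,0,0,0,0,0], grip=1, squeeze=5)

```text
time: 4.17
position: [0.3215, 0.2788, 0.0676]
tool_rot: [-0.001, 1.0, 0.0, 0.0]
ft_force: [-1.1, 0.6, 0.3]
grip_width: 0.0585
```

Call:
drive_tool(targets=[0,0,0,0,0,0,0,0,0,0,0,0,0,0,0,0,0,0], squeeze=10)

```text
time: 4.42
position: [0.3215, 0.2788, 0.0676]
tool_rot: [-0.001, 1.0, 0.0, 0.0]
ft_force: [-0.4, 0.5, 0.1]
grip_width: 0.058
```

```bash
python3 - <<'E'
from h import *
goal([.3217,.279,.069])
p,d=robot.camera('side'); cv2.imwrite('pics/s4.png',cv2.resize(p[150:320,150:400,::-1],None,fx=3,fy=3))
goal([.3217,.279,.069])
E
```

```text
t 4.4167 pos [0.3215 0.2788 0.0676] shift cm [-0.02  0.02 -0.14] turn [0.01 0.01 0.13] F [-0.35  0.52  0.1 ] w 0.058
t 4.4667 pos [0.3214 0.2788 0.0676] shift cm [-0.03  0.02 -0.14] turn [0.   0.   0.13] F [-0.24  1.06  0.28] w 0.0579
```

View pics/s4.png

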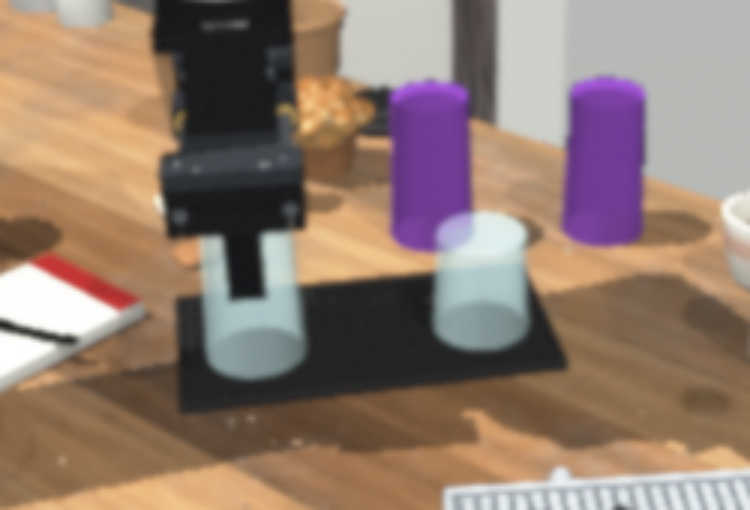

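The grip holds at 58 mm (57 mm expected), and the glass still stands upright on the mat. Next I lift it.

Call:
drive_tool(targets=[0,0,-0.2,0,0,0,0,0,-0.6,0,0,0,0,0,-1.5,0,0,0,0,0,-3,0,0,0,0,0,-5,0,0,0,0,0,-7,0,0,0,0,0,-9,0,0,0,0,0,-10.5,0,0,0,0,0,-11.5,0,0,0,0,0,-12,0,0,0,0,0,-12,0,0,0])

```text
time: 5.38
position: [0.3218, 0.2788, 0.1886]
tool_rot: [-0.001, 1.0, 0.0, 0.001]
ft_force: [0.1, 0.2, -2.2]
grip_width: 0.0582
```

```bash
python3 - <<'E'
from h import *
goal([.54,.0075,.20])
p,d=robot.camera('side'); cv2.imwrite('pics/s5.png',cv2.resize(p[50:320,150:450,::-1],None,fx=2.2,fy=2.2))
goal([.54,.0075,.20])
E
```

```text
t 5.3833 pos [0.3218 0.2788 0.1886] shift cm [-21.76 -27.18  -1.12] turn [0.05 0.12 0.14] F [ 0.11  0.17 -2.18] w 0.0582
t 5.4333 pos [0.3213 0.2786 0.1878] shift cm [-21.8  -27.16  -1.21] turn [0.01 0.04 0.14] F [ 0.    0.23 -2.54] w 0.0583
```

View pics/s5.png

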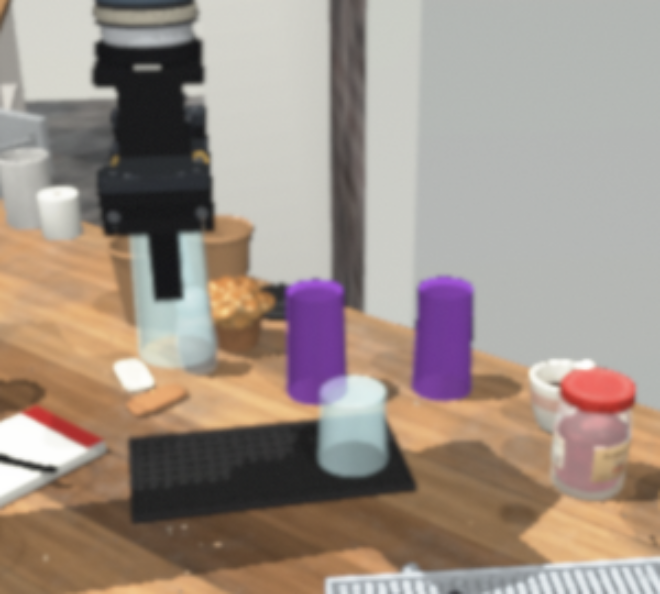

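Call:
drive_tool(targets=[-0.2,-0.3,-0.1,0,0,0,-0.9,-1.1,-0.3,0,0,0,-2,-2.5,-0.5,0,0,0,-3.4,-4.2,-0.8,0,0,0,-4.9,-6.1,-1,0,0,0,-6.4,-8,-1.2,0,0,0,-7.9,-9.9,-1.2,0,0,0,-9.4,-11.8,-1.2,0,0,0,-10.9,-13.6,-1.2,0,0,0,-12.4,-15.5,-1.2,0,0,0,-13.9,-17.4,-1.2,0,0,0,-15.4,-19.3,-1.2,0,0,0])

```text
time: 6.43
position: [0.4763, 0.0841, 0.1987]
tool_rot: [-0.001, 1.0, -0.0, -0.001]
ft_force: [0.1, 0.8, -2.3]
grip_width: 0.0581
```

Call:
drive_tool(targets=[-1.5,-1.9,0,0,0,0,-3,-3.7,0,0,0,0,-4.3,-5.4,0,0,0,0,-5.4,-6.7,0,0,0,0,-6.1,-7.6,0,0,0,0,-6.4,-7.9,0,0,0,0,-6.4,-7.9,0,0,0,0,-6.4,-7.9,0,0,0,0])

```text
time: 7.1
position: [0.5391, 0.0078, 0.1991]
tool_rot: [-0.001, 1.0, 0.0, -0.001]
ft_force: [-0.3, 0.1, -1.2]
grip_width: 0.0582
```

```bash
python3 - <<'E'
from h import *
robot.camera('wrist')
o=robot.get_obs(); p,d=robot.camera('wrist'); cv2.imwrite('pics/w6.png',p[:,:,::-1]); np.savez('pics/w6.npz',d=d,pos=o['position'],q=o['tool_rot']); goal([.54,.0075,.2])
E
```

```text
t 7.2 pos [0.5389 0.0083 0.1994] shift cm [-0.11 -0.08 -0.06] turn [ 0.03 -0.09  0.2 ] F [-0.62  0.08 -2.2 ] w 0.0583
```

View pics/w6.png

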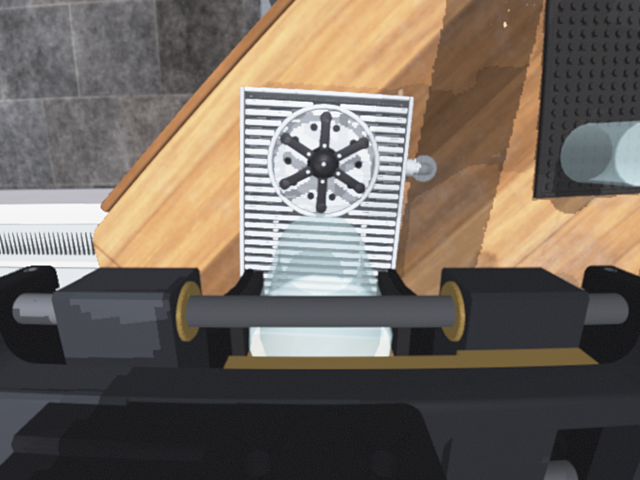

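```bash
python3 - <<'E'
from h import *
f=np.load('pics/w6.npz')
print('dome',wplane(f,(323,162),.056),'arms',wplane(f,(323,163),.048),'well',wplane(f,(324.5,160),.030))
a,b=wplane(f,(243,89),.034),wplane(f,(412,97),.034); print('tray edge',a,b,np.linalg.norm(a-b)); m=(a+b)/2; v=(b-a)/np.linalg.norm(b-a); print(v); yd=np.array([-v[1],v[0],0]);
print('origin',m-yd*.125,'star',m-yd*.065,'drain',m-yd*.187)
# held glass: side extents of the mouth ring at rim plane z
zr=f['pos'][2]-.0676+.008
print('rim z',zr,'rim back edge',wplane(f,(321,216),zr))
E
```

```text
dome [0.47802593 0.01070628 0.056     ] arms [0.47911613 0.01078887 0.048     ] well [0.47677311 0.01239255 0.03      ]
tray edge [ 0.41313411 -0.06243591  0.034     ] [0.41936393 0.09235728 0.034     ] 0.15491849721287573
[0.04021352 0.99919111 0.        ]
origin [0.54114791 0.009934   0.034     ] star [0.48119645 0.01234681 0.034     ] drain [0.60309776 0.00744076 0.034     ]
rim z 0.13965412941378222 rim back edge [0.51134112 0.00874541 0.13965413]
```

The star hub is at (323,162), which works out to about (0.479, 0.010). All three views agree within about 5 mm. The held glass sits about 2 mm ahead of the TCP in x. I'll move over the star and down to just above it.

Call:
drive_tool(targets=[0.3,0.05,0,0,0,0,1.2,0.1,0,0,0,0,2.7,0.1,0,0,0,0,4.2,0.1,0,0,0,0,5.4,0.1,0.6,0,0,0,6,0.1,2,0,0,0,6.2,0.1,4,0,0,0,6.2,0.1,6,0,0,0,6.2,0.1,7.5,0,0,0,6.2,0.1,8.2,0,0,0,6.2,0.1,8.4,0,0,0,6.2,0.1,8.4,0,0,0], squeeze=11)

```text
time: 8.2
position: [0.4776, 0.0084, 0.1155]
tool_rot: [-0.001, 1.0, 0.0, -0.0]
ft_force: [-0.3, -0.1, -2.5]
grip_width: 0.058
```

```bash
python3 - <<'E'
from h import *
goal([.477,.009,.108])
for n in('side','scene'):
    p,d=robot.camera(n); c=(250,190) if n=='side' else (300,130); x,y=c; cv2.imwrite(f'pics/{n}7.png',cv2.resize(p[y:y+220,x:x+260,::-1],None,fx=2.6,fy=2.6))
goal([.477,.009,.108])
E
```

```text
t 8.2 pos [0.4776 0.0084 0.1155] shift cm [0.06 0.06 0.75] turn [ 0.01 -0.04  0.16] F [-0.35 -0.1  -2.54] w 0.058
t 8.3 pos [0.4786 0.0081 0.1163] shift cm [0.16 0.09 0.83] turn [-0.02  0.09  0.15] F [ 0.62 -0.19 -1.74] w 0.0582
```

View pics/side7.png

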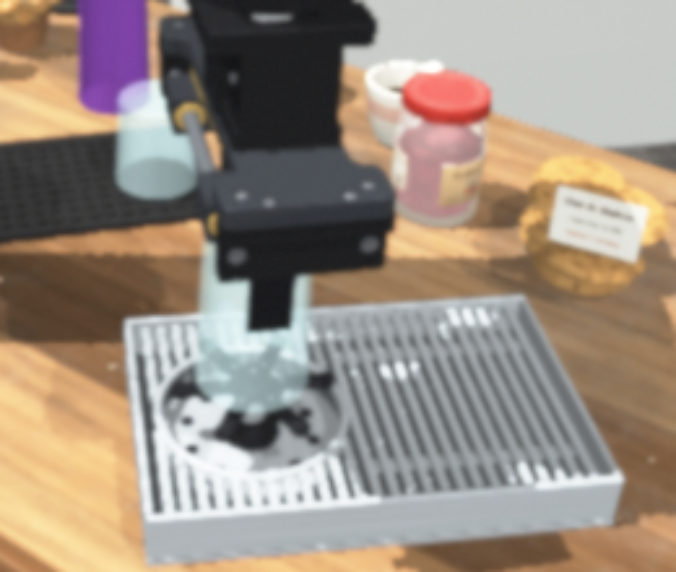

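View pics/scene7.png

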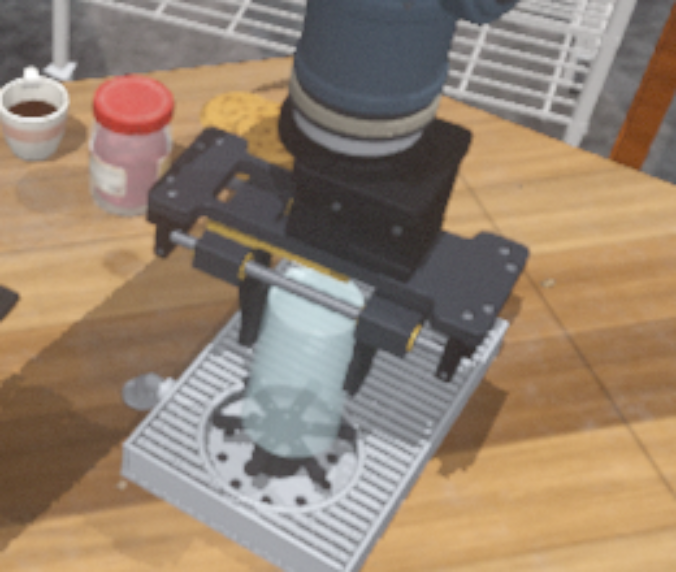

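```bash
python3 - <<'E'
from h import *
zr=.1158-.0596
# outline estimates: rim lower boundary px in crops
S=[(245,415),(255,435),(270,448),(290,457),(310,459),(328,452),(340,440)]
print('scene',circ([plane('scene',(300+u/2.6,130+v/2.6),zr) for u,v in S],.031))
S=[(198,388),(210,400),(225,406),(245,409),(270,408),(290,402),(303,392)]
print('side',circ([plane('side',(250+u/2.6,190+v/2.6),zr) for u,v in S],.031))
print('star scene',plane('scene',(408.5,292),.056),plane('side',(348,336),.056))
for n in('scene','side'):
    im=cv2.imread(f'pics/{n}0.png'); x,y=(360,250) if n=='scene' else (295,300)
    cv2.imwrite(f'pics/{n}_st.png',cv2.resize(im[y:y+90,x:x+100],None,fx=6,fy=6,interpolation=cv2.INTER_CUBIC))
E
```

```text
scene (array([0.48258832, 0.0050801 ]), np.float64(0.0010241517086611099))
side (array([0.47845092, 0.00665048]), np.float64(0.0010086544135561003))
star scene [0.47579414 0.01110682 0.056     ] [ 4.79625840e-01 -1.96972138e-04  5.60000000e-02]
```

View pics/scene_st.png

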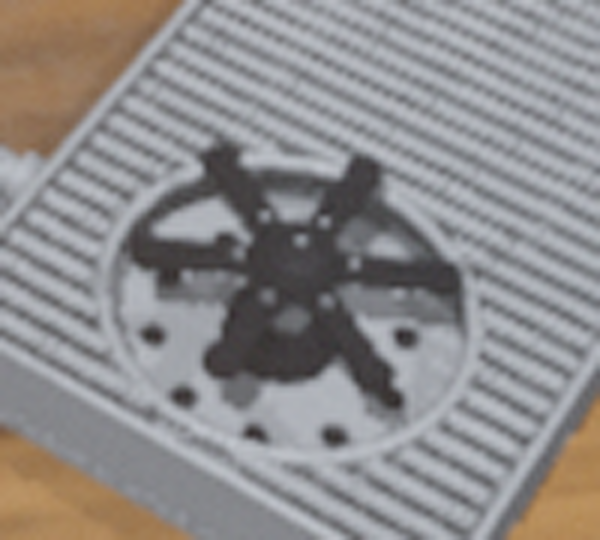

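View pics/side_st.png

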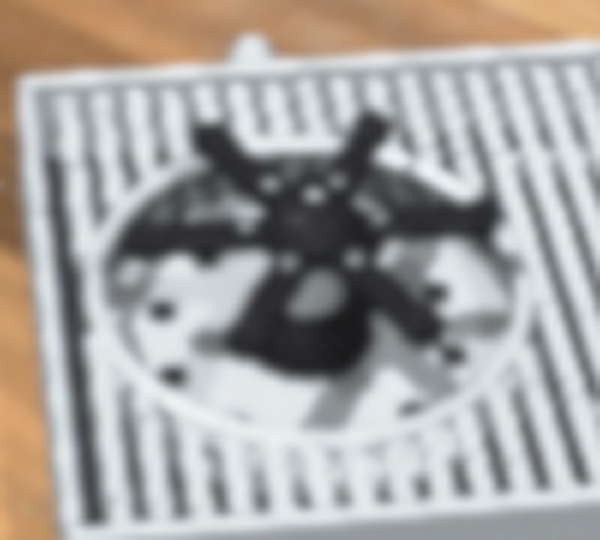

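```bash
python3 - <<'E'
from h import *
print(plane('scene',(409.8,294.5),.048),plane('side',(346.8,338.4),.048))
goal([.477,.009,.108])
E
```

```text
[0.47847679 0.00884047 0.048     ] [0.47909468 0.0039645  0.048     ]
t 8.3 pos [0.4786 0.0081 0.1163] shift cm [0.16 0.09 0.83] turn [-0.02  0.09  0.15] F [ 0.62 -0.19 -1.74] w 0.0582
```

Measured within each view, the glass is within about 4 mm of the star centre, about 2 mm on average. Next I lower it slowly and watch the force.

Call:
drive_tool(targets=[0.1,0,0.2,0,0,0,0.15,0,0.45,0,0,0,0.15,0,0.7,0,0,0,0.15,0,0.9,0,0,0,0.15,0,1.1,0,0,0,0.15,0,1.2,0,0,0,0.15,0,1.2,0,0,0])

```text
time: 8.88
position: [0.4767, 0.0081, 0.1036]
tool_rot: [-0.001, 1.0, -0.0, 0.0]
ft_force: [-1.1, -0.5, 2.3]
grip_width: 0.058
```

Call:
drive_tool(targets=[0,0,0.15,0,0,0,0,0,0.3,0,0,0,0,0,0.45,0,0,0,0,0,0.6,0,0,0,0,0,0.7,0,0,0,0,0,0.7,0,0,0])

```text
time: 9.38
position: [0.4767, 0.0081, 0.0965]
tool_rot: [-0.001, 1.0, -0.0, 0.0]
ft_force: [-0.9, 0.7, 4.4]
grip_width: 0.058
```

Call:
drive_tool(targets=[0,0,0.08,0,0,0,0,0,0.16,0,0,0,0,0,0.22,0,0,0,0,0,0.22,0,0,0])

```text
time: 9.72
position: [0.4767, 0.0081, 0.0944]
tool_rot: [-0.001, 1.0, -0.0, 0.0]
ft_force: [-0.1, 0.1, 5.3]
grip_width: 0.0579
```

Call:
drive_tool(targets=[0,0,0.05,0,0,0,0,0,0.1,0,0,0,0,0,0.1,0,0,0])

```text
time: 9.97
position: [0.4767, 0.0081, 0.0935]
tool_rot: [-0.001, 1.0, -0.0, 0.0]
ft_force: [-0.6, -0.0, 5.9]
grip_width: 0.0582
```

Call:
drive_tool(targets=[0,0,0.05,0,0,0,0,0,0.05,0,0,0,0,0,0.05,0,0,0])

```text
time: 10.22
position: [0.4768, 0.008, 0.0934]
tool_rot: [-0.001, 1.0, -0.0, 0.0]
ft_force: [-1.9, -0.0, 9.1]
grip_width: 0.0581
```

The star is at its stop: the TCP stopped moving and the wrist force jumped to 9 N, which means about 11 N of contact. I'll hold here.

Call:
drive_tool(targets=[0,0,0,0,0,0,0,0,0,0,0,0,0,0,0,0,0,0,0,0,0,0,0,0,0,0,0,0,0,0,0,0,0,0,0,0,0,0,0,0,0,0,0,0,0,0,0,0,0,0,0,0,0,0,0,0,0,0,0,0,0,0,0,0,0,0,0,0,0,0,0,0])

```text
time: 11.22
position: [0.4768, 0.0081, 0.0934]
tool_rot: [-0.001, 1.0, -0.0, 0.0]
ft_force: [-0.4, -0.2, 8.3]
grip_width: 0.0579
```

```bash
python3 - <<'E'
from h import *
goal([.477,.009,.108])
for n in('side','scene'):
    p,d=robot.camera(n); c=(250,190) if n=='side' else (300,130); x,y=c; cv2.imwrite(f'pics/{n}8.png',cv2.resize(p[y:y+220,x:x+260,::-1],None,fx=2.6,fy=2.6))
E
```

```text
t 11.2167 pos [0.4768 0.0081 0.0934] shift cm [-0.02  0.09 -1.46] turn [-0.01  0.04  0.14] F [-0.39 -0.17  8.34] w 0.0579
```

View pics/side8.png

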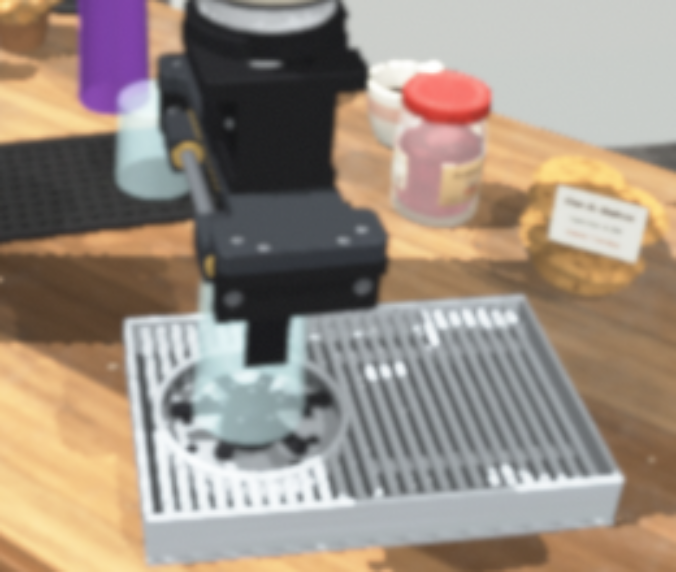

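View pics/scene8.png

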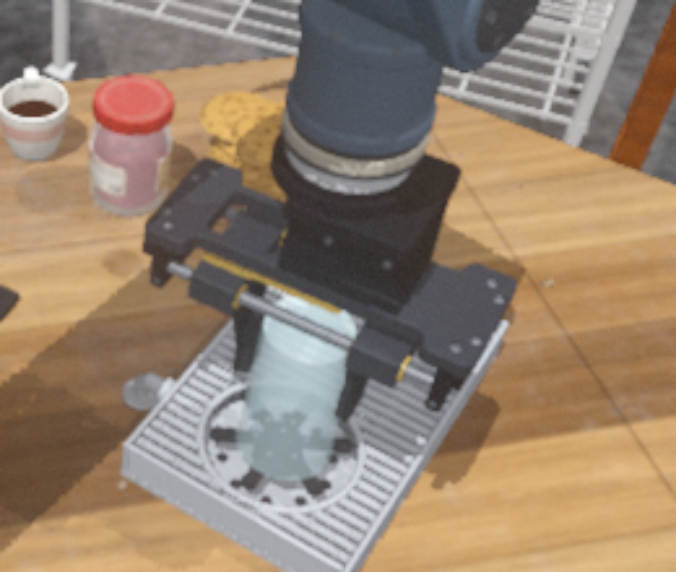

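Both views show the star pressed down, with its arms protruding evenly round the glass. I'll hold a little longer and then lift.

Call:
drive_tool(targets=[0,0,0,0,0,0,0,0,0,0,0,0,0,0,0,0,0,0,0,0,0,0,0,0,0,0,0,0,0,0,0,0,0,0,0,0])

```text
time: 11.82
position: [0.4768, 0.008, 0.0934]
tool_rot: [-0.001, 1.0, -0.0, 0.0]
ft_force: [-0.2, 0.4, 8.3]
grip_width: 0.0582
```

Call:
drive_tool(targets=[0,0,-0.3,0,0,0,0,0,-0.8,0,0,0,0,0,-1.4,0,0,0,0,0,-2.2,0,0,0,0,0,-3.2,0,0,0,0,0,-4.4,0,0,0,0,0,-5.4,0,0,0,0,0,-6,0,0,0,0,0,-6,0,0,0,0,0,-6,0,0,0])

```text
time: 12.65
position: [0.4764, 0.0081, 0.1529]
tool_rot: [-0.001, 1.0, -0.0, 0.0]
ft_force: [0.3, 0.1, -3.0]
grip_width: 0.0578
```

```bash
python3 - <<'E'
from h import *
goal([.5995,.005,.155])
p,d=robot.camera('side'); x,y=250,150; cv2.imwrite(f'pics/side9.png',cv2.resize(p[y:y+220,x:x+260,::-1],None,fx=2.6,fy=2.6))
goal([.5995,.005,.155])
E
```

```text
t 12.65 pos [0.4764 0.0081 0.1529] shift cm [-12.31  -0.34  -0.21] turn [-0.    0.01  0.14] F [ 0.33  0.09 -2.98] w 0.0578
t 12.7 pos [0.4761 0.0082 0.1525] shift cm [-12.34  -0.34  -0.26] turn [ 0.01 -0.05  0.13] F [-0.17  0.56 -2.37] w 0.0583
```

View pics/side9.png

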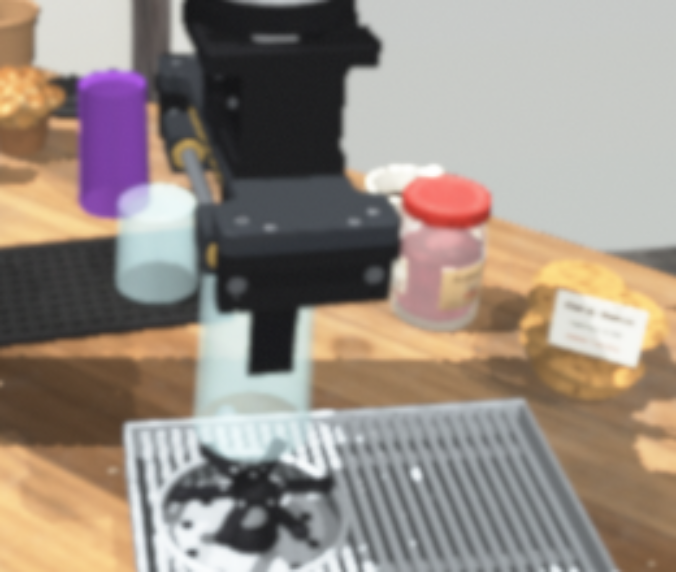

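Call:
drive_tool(targets=[-0.4,0,0,0,0,0,-1.5,-0.1,0,0,0,0,-3.2,-0.1,0,0,0,0,-5.2,-0.2,0,0,0,0,-7.2,-0.3,0,0,0,0,-9.2,-0.4,0,0,0,0,-10.9,-0.5,0,0,0,0,-11.9,-0.5,0.5,0,0,0,-12.2,-0.5,1.5,0,0,0,-12.2,-0.5,2.8,0,0,0,-12.2,-0.5,3.5,0,0,0,-12.2,-0.5,3.5,0,0,0])

```text
time: 13.7
position: [0.5954, 0.0039, 0.1148]
tool_rot: [-0.001, 1.0, 0.001, -0.004]
ft_force: [-0.2, 0.1, -2.1]
grip_width: 0.0582
```

```bash
python3 - <<'E'
from h import *
goal([.5985,.003,.09])
for n in('side','scene'):
    p,d=robot.camera(n); c=(290,190) if n=='side' else (300,130); x,y=c; cv2.imwrite(f'pics/{n}10.png',cv2.resize(p[y:y+220,x:x+260,::-1],None,fx=2.6,fy=2.6))
goal([.5985,.003,.09])
E
```

```text
t 13.7 pos [0.5954 0.0039 0.1148] shift cm [-0.32 -0.1   2.48] turn [ 0.08 -0.42  0.13] F [-0.24  0.09 -2.08] w 0.0582
t 13.8 pos [0.5973 0.0036 0.117 ] shift cm [-0.12 -0.06  2.7 ] turn [ 0.03 -0.15  0.14] F [ 0.4   0.82 -1.17] w 0.0585
```

View pics/side10.png

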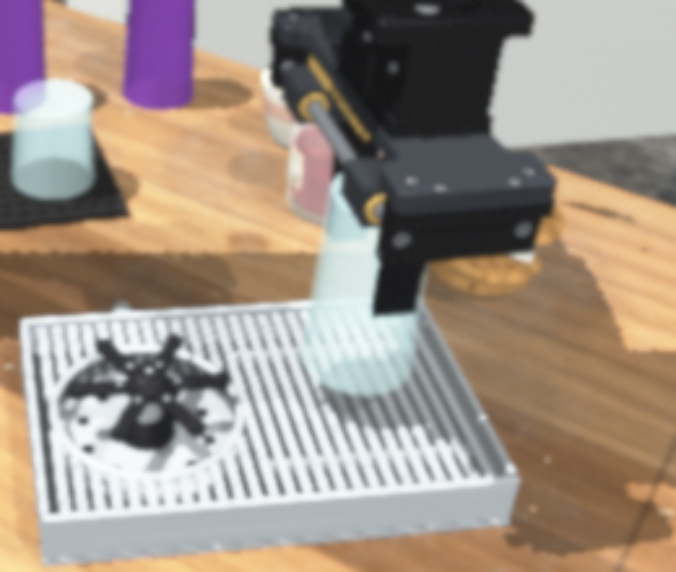

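View pics/scene10.png

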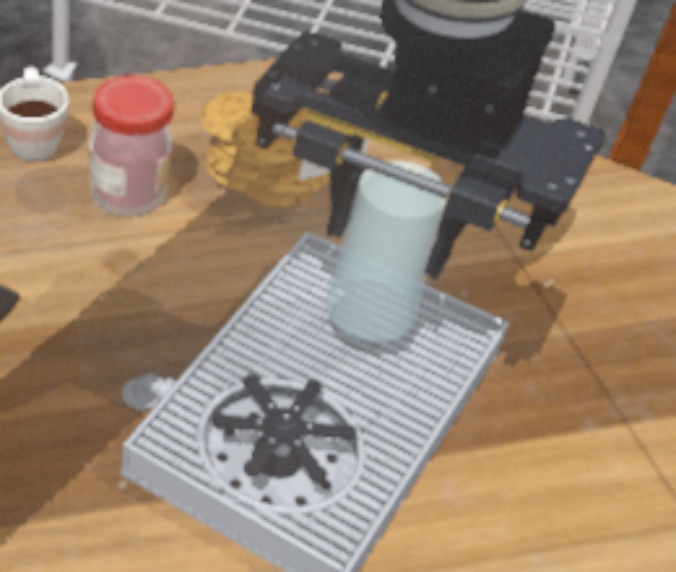

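```bash
python3 - <<'E'
from h import *
x,y,zr=.600,.0035,.0575
for n,c in(('side',(290,190)),('scene',(300,130))):
    im=cv2.imread(f'pics/{n}10.png')
    for z,r in((zr,.031),(zr+.11,.0275)):
        cv2.polylines(im,[((proj(n,ring(x,y,z,r))-c+.5)*2.6).astype(int)],True,(0,0,255),1)
    for (u,v) in [(.6015,.005)]:
        q=((proj(n,[[u,v,.03]])[0]-c+.5)*2.6).astype(int); cv2.circle(im,tuple(map(int,q)),4,(0,255,0),-1)
    cv2.imwrite(f'pics/{n}10o.png',im)
goal([.5985,.003,.09])
E
```

```text
t 13.8 pos [0.5973 0.0036 0.117 ] shift cm [-0.12 -0.06  2.7 ] turn [ 0.03 -0.15  0.14] F [ 0.4   0.82 -1.17] w 0.0585
```

View pics/side10o.png

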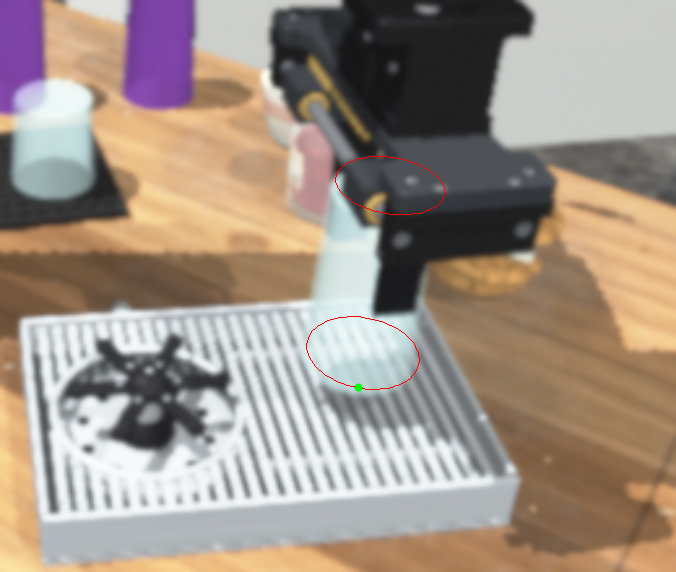

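View pics/scene10o.png

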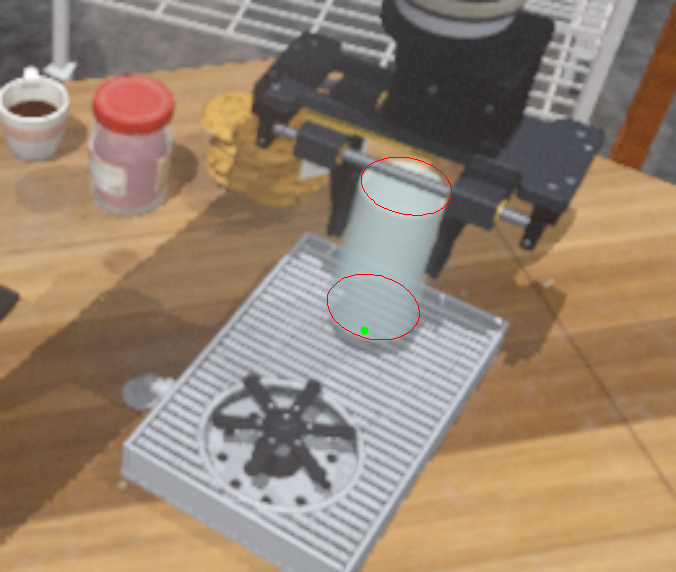

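Call:
drive_tool(targets=[0,0,0.4,0,0,0,0,0,1,0,0,0,0,0,1.6,0,0,0,0,0,2,0,0,0,0,0,2.2,0,0,0,0,0,2.2,0,0,0,0,0,2.2,0,0,0])

```text
time: 14.38
position: [0.5986, 0.0034, 0.0957]
tool_rot: [-0.001, 1.0, 0.0, -0.0]
ft_force: [-0.6, 0.3, -1.3]
grip_width: 0.0579
```

Rim about 6 mm above the grate. I'll go down slowly.

Call:
drive_tool(targets=[0,0,0.1,0,0,0,0,0,0.2,0,0,0,0,0,0.3,0,0,0,0,0,0.4,0,0,0,0,0,0.48,0,0,0,0,0,0.5,0,0,0,0,0,0.5,0,0,0])

```text
time: 14.97
position: [0.5985, 0.0034, 0.0908]
tool_rot: [-0.001, 1.0, 0.0, -0.0]
ft_force: [-0.5, 1.2, -2.6]
grip_width: 0.0583
```

Call:
drive_tool(targets=[0,0,0.03,0,0,0,0,0,0.06,0,0,0,0,0,0.06,0,0,0])

```text
time: 15.22
position: [0.5986, 0.0034, 0.0902]
tool_rot: [-0.001, 1.0, 0.0, -0.0]
ft_force: [-0.3, -0.5, -1.3]
grip_width: 0.0583
```

Call:
drive_tool(targets=[0,0,0.03,0,0,0,0,0,0.06,0,0,0,0,0,0.06,0,0,0])

```text
time: 15.47
position: [0.5986, 0.0034, 0.0897]
tool_rot: [-0.001, 1.0, -0.0, 0.0]
ft_force: [0.1, 0.8, -0.7]
grip_width: 0.0583
```

```bash
python3 -c "
from h import *
goal([.5985,.003,.09])"
```

```text
t 15.4667 pos [0.5986 0.0034 0.0897] shift cm [ 0.01 -0.04 -0.03] turn [-0.    0.    0.14] F [ 0.1   0.8  -0.73] w 0.0583
```

Contact has begun: the force is rising from −2.3 N. One more small step.

Call:
drive_tool(targets=[0,0,0.02,0,0,0,0,0,0.04,0,0,0,0,0,0.04,0,0,0])

```text
time: 15.72
position: [0.5987, 0.0034, 0.0896]
tool_rot: [-0.001, 1.0, -0.0, 0.0]
ft_force: [-0.9, -0.1, 2.1]
grip_width: 0.0581
```

Call:
drive_tool(targets=[0,0,0,0,0,0,0,0,0,0,0,0,0,0,0,0,0,0], squeeze=4)

```text
time: 15.97
position: [0.5987, 0.0034, 0.0895]
tool_rot: [-0.001, 1.0, -0.0, 0.0]
ft_force: [-1.4, 0.4, 2.3]
grip_width: 0.0584
```

Call:
drive_tool(targets=[0,0,0,0,0,0,0,0,0,0,0,0,0,0,0,0,0,0,0,0,0,0,0,0], grip=-0.45)

```text
time: 16.3
position: [0.5986, 0.0033, 0.0891]
tool_rot: [-0.001, 1.0, -0.0, 0.0]
ft_force: [0.6, 1.0, -0.5]
grip_width: 0.0628
```

Call:
drive_tool(targets=[0,0,0,0,0,0,0,0,0,0,0,0,0,0,0,0,0,0,0,0,0,0,0,0,0,0,0,0,0,0,0,0,0,0,0,0], grip=-1)

```text
time: 16.8
position: [0.5986, 0.0034, 0.0893]
tool_rot: [-0.001, 1.0, -0.0, 0.0]
ft_force: [-1.4, 0.2, -0.1]
grip_width: 0.086
```

```bash
python3 - <<'E'
from h import *
goal([.5985,.003,.2])
p,d=robot.camera('wrist'); cv2.imwrite('pics/w11.png',p[:,:,::-1])
p,d=robot.camera('scene'); cv2.imwrite('pics/sc11.png',cv2.resize(p[130:350,300:560,::-1],None,fx=2.6,fy=2.6))
E
```

```text
t 16.8 pos [0.5986 0.0034 0.0893] shift cm [ 1.000e-02 -4.000e-02 -1.107e+01] turn [-0.    0.    0.13] F [-1.36  0.19 -0.13] w 0.086
```

View pics/w11.png

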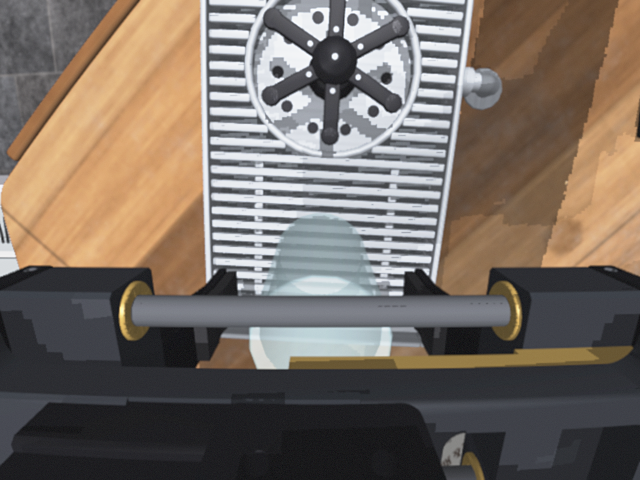

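View pics/sc11.png

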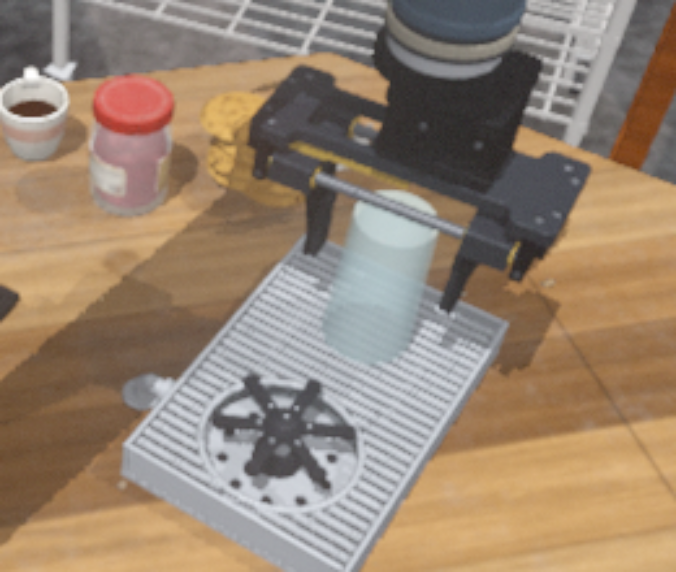

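Released and standing, with both fingers clear. I'll retract straight up and then back a little so I can check the placing from above.

Call:
drive_tool(targets=[0,0,-0.5,0,0,0,0,0,-2,0,0,0,0,0,-4,0,0,0,0,0,-6.5,0,0,0,0,0,-9,0,0,0,0,0,-11.5,0,0,0,0,0,-14,0,0,0,0,0,-16,0,0,0,-1.5,0,-17,0,0,0,-3.5,0,-17,0,0,0,-5,0,-17,0,0,0,-5,0,-17,0,0,0])

```text
time: 17.9
position: [0.6514, 0.0032, 0.2601]
tool_rot: [-0.001, 1.0, -0.0, 0.002]
ft_force: [0.8, 0.8, -0.8]
grip_width: 0.087
```

```bash
python3 - <<'E'
from h import *
for n in('side','scene'):
    p,d=robot.camera(n); cv2.imwrite(f'pics/{n}12.png',p[:,:,::-1])
o=robot.get_obs(); p,d=robot.camera('wrist'); cv2.imwrite('pics/w12.png',p[:,:,::-1]); np.savez('pics/w12.npz',pos=o['position'],q=o['tool_rot']); goal([.65,0,.25])
E
```

```text
t 18.05 pos [0.6475 0.0037 0.2589] shift cm [-0.25 -0.37  0.89] turn [ 0.01 -0.11  0.14] F [ 0.5  -0.52 -0.83] w 0.0869
```

View pics/w12.png

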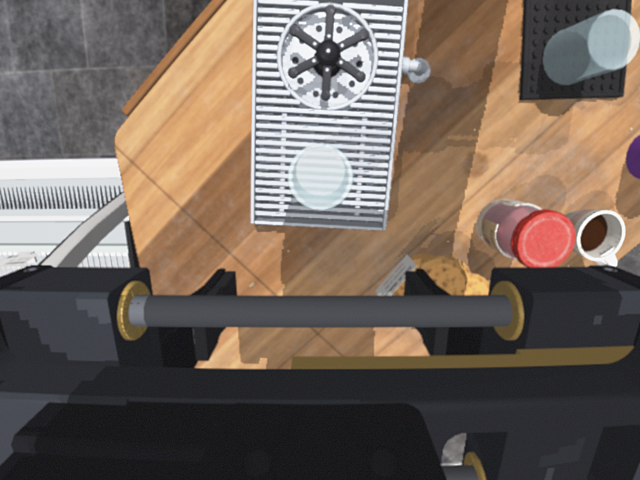

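View pics/side12.png

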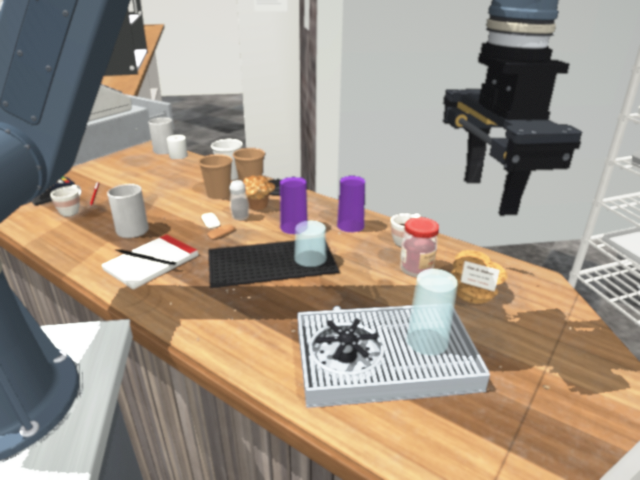

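```bash
python3 - <<'E'
from h import *
f=np.load('pics/w12.npz')
g=wplane(f,(321.5,176),.140); s=wplane(f,(328,56),.05); print('foot',g,'star',s,'diff',g-s)
c1,c2=wplane(f,(252,222),.034),wplane(f,(385,229),.034); c0=wplane(f,(258,0),.034); print(c1,c2,np.linalg.norm(c1-c2)); m=(c1+c2)/2; v=(c2-c1)/np.linalg.norm(c2-c1); n=np.array([-v[1],v[0],0]); print('drain by end edge',m+n*.063)
# side view: bottom outline of glass
for n,box in(('side',(408,265,460,360)),('scene',(418,195,475,275))):
    im=cv2.imread(f'pics/{n}12.png'); x,y,X,Y=box; cv2.imwrite(f'pics/{n}12c.png',cv2.resize(im[y-20:Y+40,x-40:X+40],None,fx=5,fy=5))
E
```

```text
foot [0.5980042  0.00470601 0.14      ] star [0.48318637 0.0112988  0.05      ] diff [ 0.11481783 -0.00659278  0.09      ]
[ 0.65839723 -0.07629391  0.034     ] [0.66641882 0.08053587 0.034     ] 0.15703479861507796
drain by end edge [0.59949027 0.00533912 0.034     ]
```

View pics/side12c.png

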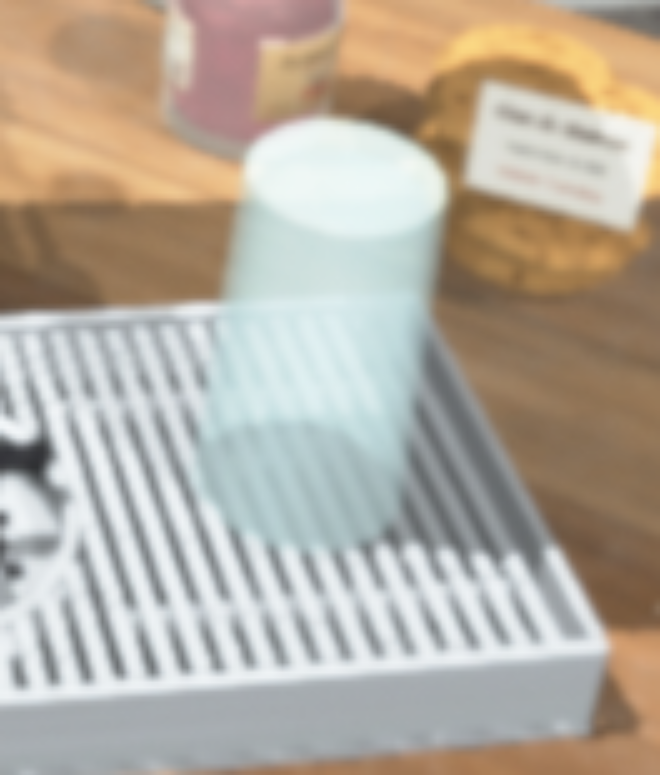

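View pics/scene12c.png

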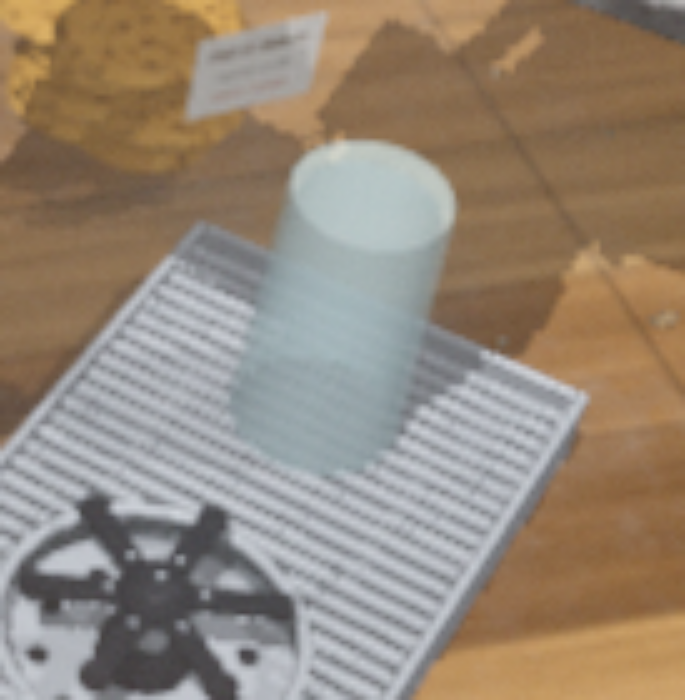

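The glass is upright and flat, about 2–7 mm from the middle by the different measures (25 mm allowed). The star is up, and the small glass is at the same pixels as before. I'm handing the job in.

```bash
python3 - <<'E'
from h import *
a=cv2.imread('pics/side0.png').astype(int); b=cv2.imread('pics/side12.png').astype(int); print('small glass diff',np.abs(a-b)[215:272,290:332].mean())
robot.hand_in()
E
```

```text
small glass diff 15.301169590643275
the job is handed in; nothing more can be done
```

I rinsed the tall tumbler on the spray star, stood it rim down to drain on the bare half of the grate, and handed the job in at about 18 s. `hand_in` gave no verdict, so what follows is from my own checks.

- **Grip:** I held the tumbler at 10–11 N a finger. The fingers stopped at 58 mm, close to the 57 mm expected there.
- **Press:** I pushed the star to its stop and held it there for about 1.6 s with about 11 N of contact. I judged the stop from the force jump and from the TCP no longer moving. Both fixed cameras showed the star down, with the glass about 2 mm off its centre on average.
- **Placing:** I lowered the glass onto the grate with about 4 N of contact, opened the fingers slowly and backed away. It stands upright and flat, and the star is back up. From the tray's end edge it is about 2 mm from the middle of the bare half. Measured from the star in the same picture it comes out about 7 mm short (115 mm instead of 122 mm). The limit is 25 mm.

**Checks that disagreed:**
- The two fixed cameras differed by 5–10 mm in y, so I relied on the wrist camera or on averages.
- The small glass looks to be in the same place in the side view before and after. The raw pixel difference around it was not zero, though: a mean of 15 grey levels. I put that down to changed shadows and did not measure its position again.
- The glasses measured about 145 mm apart, not the stated 120 mm, but this did not affect the job.

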